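# Close the plaster press mould and weight it down

### The job

Close the plaster mould: lower the slab with the holes over the two brass pins of the mould base until it lies flush, lay the plain slab on it squarely with all edges in line, then lay the firebrick flat on top, in the middle and along the pile, as a weight. Set each piece down without dropping it, and leave the other things on the bench where they are.

Things in the scene. Friction and masses are not known exactly. Their poses are not given: they have to be found in the camera images.
- mould_base: The mould base, fixed to the bench: a white plaster block 150 x 60 mm (long side along its x) on a slightly larger plywood board; its flat top is 55 mm above the bench. Two upright brass pins stand on the top, 55 mm either side of the centre along x: 14 mm in diameter, 14 mm tall, with tapered tips. Origin: on the bench under its centre, z up.
- base_top (a point): Centre of the mould base's flat top face (between the pins), axes as the base.
- frame_slab: The holed slab: a loose white plaster slab 150 (x) x 60 (y) x 24 mm thick, about 0.2 kg, lying flat, with a through hole of 17 mm diameter 55 mm either side of its centre along x and a 56 x 23 mm rectangular window in the middle. Same either way round. It is thicker than the pins are tall. Origin: centre of its underside, z up.
- cover_slab: The plain cover slab: a loose white plaster slab 150 (x) x 60 (y) x 20 mm thick, without holes, about 0.22 kg, lying flat. Origin: centre of its underside, z up.
- fire_brick: The weight: a loose buff firebrick 115 (x) x 56 (y) x 32 mm tall, about 0.45 kg, lying flat. Origin: centre of its underside, z up.
- brush: Bystander, to be left alone: flat brush 170 mm long, lying; origin about at its middle, on the bench.
- scraper: Bystander, to be left alone: steel scraper with a dark wooden grip, about 160 mm long and 22 mm wide, lying; origin about at its middle, on the bench.
- wedge: Bystander, to be left alone: plain light wooden bar 100 x 24 x 18 mm, lying; origin about at its middle, on the bench.
- can: Bystander, to be left alone: steel can, 84 mm across, 100 mm tall; origin at the centre of its foot.
- beaker: Bystander, to be left alone: terracotta beaker, 72 mm across, 80 mm tall; origin at the centre of its foot.
- green_bowl: Bystander, to be left alone: green plastic bowl, 170 mm across, 65 mm tall; origin at the centre of its foot.
Things that resemble listed ones, but are neither listed nor needed, are in the scene too. Leave any blue or orange look-alike of the mould_base alone.

How it is judged:
By the outcome, as a careful person would: the job done as asked, in the order asked, and still so for the second after the job is handed in, with the robot touching nothing.
It also fails if it takes over 69 s, if anything falls off the work surface, if the arm or the gripper's body presses on something with over 40 N, if the wrist force passes 120 N, or if a joint passes its speed limit or range.

### The arm

A 7-joint arm with a two-finger parallel gripper is mounted at the origin on the work surface. World frame = base frame: x ahead of the robot, y to its left, z up, the work surface at z = 0. Lengths are in m, angles in rad, forces in N, time in s.
With the tool pointing down it reaches from about 0.4 to 0.9 m from the base axis. Payload 5.5 kg.
Tool frame: the origin (TCP) lies midway between the tips of the shut fingers; the grasp point (between the pads) lies 19 mm behind it (manip.grip_depth is the distance from the TCP to the grasp point, in m); z points along the fingers, y is the line along which they close (so a half turn about z gives the same grasp; the last joint's range is limited). The gripper opens to 92 mm and grips with 3 to 60 N. Pads are 19 mm wide; open, the fingers measure 130 mm over their backs; the gripper's body (75 mm by 190 mm) begins 47 mm behind the grasp point.
Start: joints at [1.465, 0.501, -0.427, 1.55, 0.221, 1.138, -0.21], TCP at [0.234, -0.606, 0.227] pointing down, gripper open.
Joint ranges: [-2.88, 2.88], [-0.31, 2.03], [-1.54, 1.56], [0.2, 2.42], [-1.41, 4.55], [0.19, 2.02], [-2.57, 2.57]. Speed limits (rad/s): [2.57, 2.57, 3.14, 3.14, 3.14, 3.14, 3.14].

### API

Orientations are given as a unit quaternion [x, y, z, w].
In Python, from bench import manip, effector, viewer gives the robot as it stands. Calls block until the motion is done:
- manip.move_pose(position, orientation): joint-space move of the TCP to a pose.
- manip.servo_line(position, ori=None, vel=0.15): straight line of the TCP; ori=None keeps the orientation; vel is the mean speed in m/s.
- manip.movej(angles): joint-space move.
- effector.open_jaws() and effector.close(f_grip=None): open the fingers fully, or close them until they stop; f_grip is the grip in N (None keeps the last).
- manip.sleep(seconds).
- manip.solve_ik(position, orientation): joint angles nearest the present ones, or None.
- viewer.get_image(name): name is "side" or "top" or "wrist"; returns the picture (480x640x3 uint8, red, green, blue); there is no depth.
- viewer.get_calibration(name): a dict with "vfov" (degrees; the focal length in pixels is half the picture's height over the tangent of half this angle, whatever the lens; pixels are square), "cx", "cy" (the principal point, pixels), "eye" and "attitude" of the camera in the world. Camera axes: x right, y down, z forward; pixel columns grow to the right and rows downward; lengths in m; the calibration is good to about 2 mm. A picture is of the moment at which its call begins: read the wrist's pose just before it. get_calibration takes no time and is no camera call; for the wrist camera it gives the pose at the moment of the call.
A pose or a line that the arm cannot do raises manip.PlanningError and nothing moves.
- manip.hand_in(): hands the job in; it is judged then, once.
Readings, each from a call of its own:
- manip.current_clock(): time.
- manip.current_q(): joint angles.
- manip.current_joint_velocities(): joint speeds.
- manip.current_tau(): joint torques, N m.
- manip.current_tool_pos(): TCP position.
- manip.current_tcp_rot(): TCP orientation.
- manip.current_force(): force on the tool from outside, world axes, zero at the start.
- manip.current_wrist_torque(): the same for the moment, N m.
- manip.current_finger_gap(): finger opening in m.
- manip.current_gripper_force(): force on a finger pad.
Only numpy, scipy, OpenCV 4.12 (cv2) and the standard library are available. Lean on these libraries where they do the work, as an engineer would, in place of code of your own. Each camera call takes 0.05 s, during which the arm holds its last target. There are 200 camera calls.

## Working session

There is one attempt and no reset: what is moved stays moved. The work goes in short steps, each a Python script; the robot and the scene stay as the last script left them, time stands still between calls to the robot, and variables do not carry over. Pictures are saved under pics/ and viewed, at most 10 in all, crops included, and the job is handed in when it is done.

```bash
mkdir -p pics; ls; python3 - <<'E'
from bench import manip, effector, viewer
import cv2
for n in ("top","side"):
    cv2.imwrite(f"pics/{n}0.png",viewer.get_image(n)[:,:,::-1]); print(n,viewer.get_calibration(n))
print(viewer.get_calibration("wrist"),manip.current_tcp_rot(),manip.grip_depth,manip.current_clock())
E
```

```text
pics
top {'vfov': 53.39737988137054, 'cx': 317.45277292566647, 'cy': 238.3204723467285, 'eye': array([0.36904366, 0.00464895, 1.07815519]), 'attitude': array([-0.69824363,  0.71259097, -0.05245062,  0.04380499])}
side {'vfov': 55.01794611157488, 'cx': 319.0906889280824, 'cy': 235.64169127022112, 'eye': array([ 0.49788317, -0.7262422 ,  0.60566616]), 'attitude': array([ 8.88897195e-01, -1.13092277e-02,  3.99707911e-04, -4.57966941e-01])}
{'vfov': 67.6546534601229, 'cx': 330.30258425898444, 'cy': 240.26496104278434, 'eye': array([ 0.29843724, -0.5814266 ,  0.38412165]), 'attitude': array([ 0.81799419, -0.56049276, -0.07405576,  0.10606183])} [ 9.83041907e-01  1.83378873e-01 -1.51280753e-04 -8.80007770e-04] 0.0188 0.1
```

View pics/top0.png

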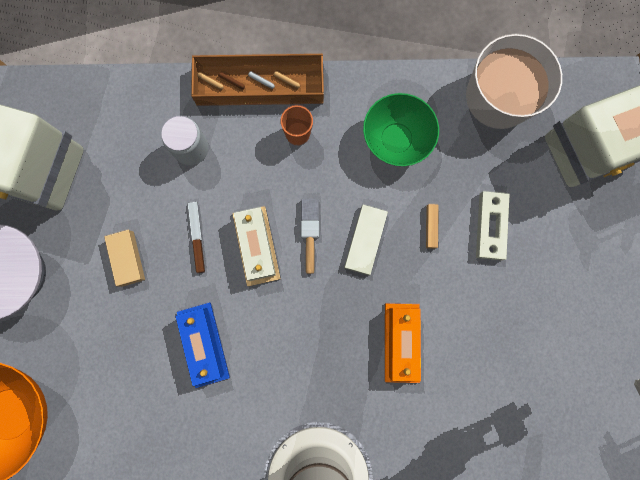

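View pics/side0.png

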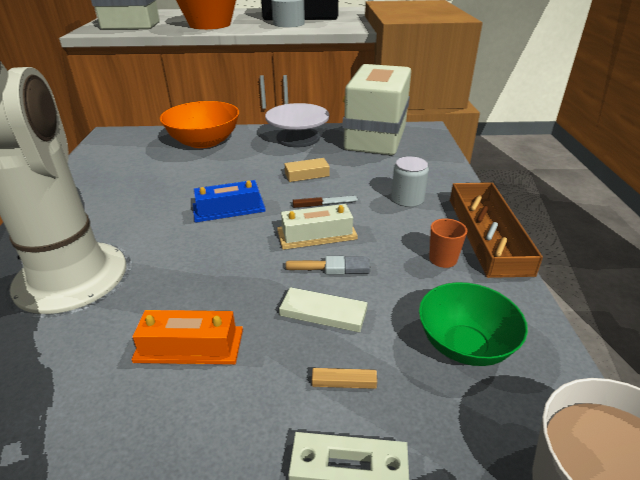

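The top view shows the white pinned base at (255,245), with blue (202,345) and orange (403,343) look-alikes. The holed slab is at (494,226), the plain slab at (366,240) and the firebrick at (124,258). The wedge is at (432,226). The side view agrees: white base at (317,225) with gold pins, plain slab at (323,310), holed slab at (350,458) and brick at (307,170).

Base candidates are white (255,245), blue (202,345) and orange (403,343); the white one is plaster on plywood, so it fits. For the buff block, brick (124,258) is 115×56, while (432,226) is narrow and is the wedge. I'll measure these next and check them in a crop.

```bash
cat > h.py <<'E'
import numpy as np, cv2
from scipy.spatial.transform import Rotation as R
from bench import manip, effector, viewer
def cast(cal, px, z):
    px=np.atleast_2d(np.asarray(px,float)); f=240/np.tan(np.radians(cal["vfov"]/2))
    d=np.c_[(px[:,0]-cal["cx"])/f,(px[:,1]-cal["cy"])/f,np.ones(len(px))]
    d=R.from_quat(cal["attitude"]).apply(d); e=np.asarray(cal["eye"])
    return e+d*((z-e[2])/d[:,2])[:,None]
def project(cal,p):
    f=240/np.tan(np.radians(cal["vfov"]/2))
    c=R.from_quat(cal["attitude"]).inv().apply(np.atleast_2d(p)-cal["eye"])
    return c[:,:2]/c[:,2:]*f+[cal["cx"],cal["cy"]]
def shot(n,name=None):
    cal=viewer.get_calibration(n); im=viewer.get_image(n)
    if name: cv2.imwrite(f"pics/{name}.png",im[:,:,::-1])
    return cal,im
def down(yaw): return (R.from_euler("z",yaw)*R.from_euler("x",np.pi)).as_quat()
def white(im):
    h=cv2.cvtColor(im,cv2.COLOR_RGB2HSV); return ((h[...,1]<50)&(h[...,2]>190)).astype(np.uint8)
def buff(im):
    h=cv2.cvtColor(im,cv2.COLOR_RGB2HSV); return ((h[...,0]>10)&(h[...,0]<24)&(h[...,1]>80)&(h[...,2]>170)).astype(np.uint8)
def rect(cal,mask,near,z):
    """blob nearest the pixel -> centre, yaw of long side, sizes on plane z"""
    cs=[c for c in cv2.findContours(mask,cv2.RETR_EXTERNAL,cv2.CHAIN_APPROX_NONE)[0] if cv2.contourArea(c)>400]
    c=min(cs,key=lambda c:np.hypot(*(c.reshape(-1,2).mean(0)-near)))
    P=cast(cal,c.reshape(-1,2),z)[:,:2]
    (cx,cy),(w,h),a=cv2.minAreaRect((P*1000).astype(np.float32))
    if w<h: a+=90; w,h=h,w
    a=(a+90)%180-90
    return np.array([cx,cy])/1000,np.radians(a),(w,h)
E
python3 - <<'E'
from h import *
cal,im=shot("top")
for n,m,p,z in (("frame",white(im),(494,226),.024),("cover",white(im),(366,240),.02),("base",white(im),(255,245),.055),("brick",buff(im),(124,258),.032)):
    c,a,s=rect(cal,m,p,z); print(n,c.round(4),np.degrees(a).round(1),np.round(s,1),manip.solve_ik([*c,.2],down(a)))
cv2.imwrite("pics/crop.png",cv2.resize(im[170:400,90:530],None,fx=1.8,fy=1.8,interpolation=2)[:,:,::-1])
E
```

```text
frame [ 0.5372 -0.4078] -7.1 [149.3  59.7] [ 0.88597801  0.56579773 -0.40239124  1.50898465  0.23599817  1.11499429
 -1.25924832]
cover [ 0.5109 -0.1189] -17.6 [147.9  58.1] [ 0.71900938  0.34180838 -0.65157056  1.88620191  0.2450046   0.99365433
 -1.91677677]
base [0.5023 0.129 ] 11.2 [149.1  59.4] [ 0.64853126  0.57954966 -1.25368964  1.88966501  0.61221363  1.13243031
 -2.21280064]
brick [0.479  0.4196] 15.0 [113.1  55.1] [-0.45074987  0.50319566 -0.42692616  1.61204454  0.22886114  1.07617784
 -2.248828  ]
```

View pics/crop.png

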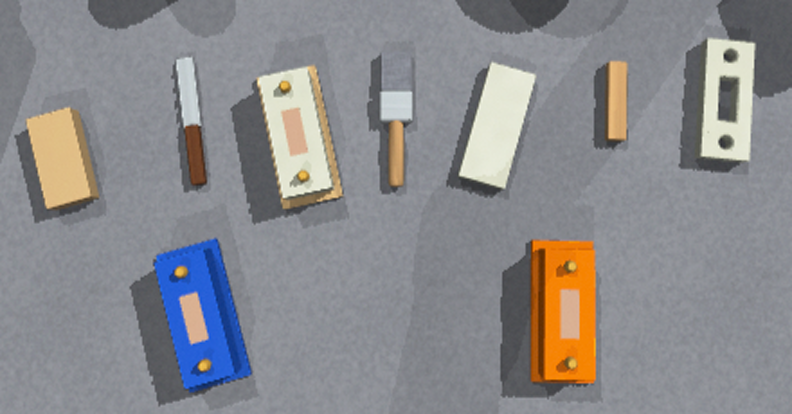

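The sizes match within 2 mm, and the crop confirms the white base on plywood with brass pins, the 115×56 brick, and the two slabs. Next come close wrist looks at the base and then the holed slab, both from the same relative pose so that camera bias cancels.

```bash
cat >> h.py <<'E'
def look(c,yaw,z,mask,name=None,h=.25):
    """wrist camera h over the face at height z, tool yaw as given; returns rect measure"""
    Rt=R.from_quat(manip.current_tcp_rot()); cal=viewer.get_calibration("wrist")
    off=Rt.inv().apply(cal["eye"]-manip.current_tool_pos())
    o=R.from_quat(down(yaw)).apply(off)
    manip.move_pose(list(np.array([*c,z+h])-o),down(yaw)); manip.sleep(.3)
    cal,im=shot("wrist",name)
    return (*rect(cal,mask(im),project(cal,[*c,z])[0],z),cal,im)
E
python3 - <<'E'
from h import *
c,a,s,cal,im=look((.5023,.129),np.radians(11.2),.055,white,"wb")
print(c,np.degrees(a),s,R.from_quat(cal["attitude"]).apply([0,0,1]),manip.current_clock())
print(manip.current_q())
c2,a2,s2,cal,im2=look((.5372,-.4078),np.radians(-7.1),.024,white,"wf")
print(c2,np.degrees(a2),s2,manip.current_clock())
cv2.imwrite("pics/both.png",cv2.resize(np.hstack([im,im2]),(800,300))[:,:,::-1])
E
```

```text
[0.50246375 0.12902669] 11.297384262084961 (149.109375, 59.75492858886719) [-0.25191715 -0.0492479  -0.9664949 ] 3.1583
[ 0.63570952  0.45570978 -1.14247033  2.09350914  0.52773456  0.91894607
 -2.18033716]
[ 0.53724377 -0.40771603] -7.0736083984375 (149.9148712158203, 60.2453727722168) 5.3833
```

View pics/both.png

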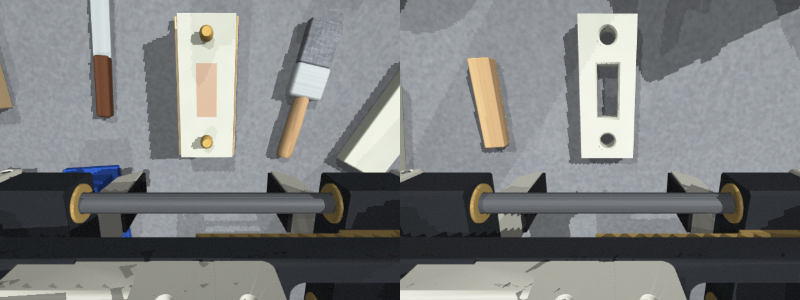

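The wrist picture shows the base top with pins at about (206,33) and (207,142), and the holed slab with holes at (608,35) and (608,140). The wrist and top measurements agree within 0.3 mm, so I'll grasp.

```bash
python3 - <<'E'
from h import *
f=np.array([.53724,-.40772]); fa=np.radians(-7.07); b=np.array([.50246,.12903]); ba=np.radians(11.30)
effector.open_jaws()
manip.move_pose([*f,.08],down(fa)); manip.servo_line([*f,.003],vel=.06)
effector.close(f_grip=25); manip.sleep(.2)
print("gap",manip.current_finger_gap(),manip.current_gripper_force(),manip.current_tool_pos(),manip.current_force())
manip.servo_line([*f,.15],vel=.12)
manip.move_pose([*b,.15],down(ba)); manip.servo_line([*b,.055+.014+.006+.003],vel=.08); manip.sleep(.3)
print(manip.current_tool_pos(),manip.current_finger_gap(),manip.current_force(),manip.current_clock())
w=shot("wrist")[1]; s=shot("side")[1]
cv2.imwrite("pics/hover.png",np.hstack([cv2.resize(w,(400,300)),cv2.resize(s[130:280,220:420],(400,300))])[:,:,::-1])
E
```

```text
gap 0.05949839268763411 25.000045001506805 [ 0.53723855 -0.40774631  0.00304613] [-0.29797476 -0.15311162  0.63124832]
[0.50270249 0.12897481 0.07832475] 0.05978554300164326 [-0.60806826  0.16759352 -2.04757436] 12.9167
```

View pics/hover.png

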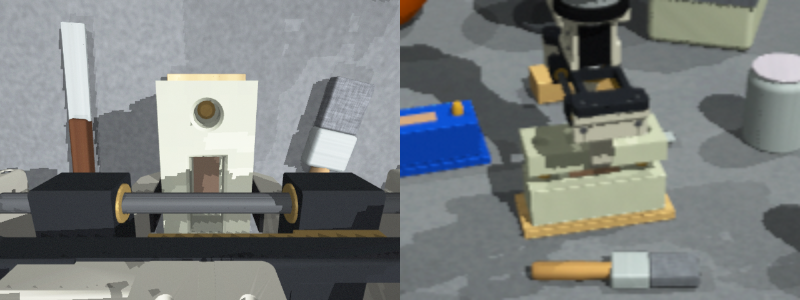

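The pin tip shows through the +x hole at about (207,110), centred, and the side crop shows the slab level above the base. I'll lower it with force checks.

```bash
cat >> h.py <<'E'
def lower(xy,z0,z1,fmax=4,step=.002,vel=.04):
    """step down from z0 to z1, stop when upward force rises by fmax"""
    f0=manip.current_force()[2]
    for z in np.arange(z0,z1-1e-9,-step):
        manip.servo_line([*xy,z],vel=vel); df=manip.current_force()[2]-f0
        if df>fmax: break
    print("lower: tcp",manip.current_tool_pos().round(4) if hasattr(manip.current_tool_pos(),'round') else manip.current_tool_pos(),"dF",df,"gap",manip.current_finger_gap()); return df
E
python3 - <<'E'
from h import *
b=[.50246,.12903]
lower(b,.076,.0575,fmax=5)
print(manip.current_force(),manip.current_clock())
E
```

```text
lower: tcp [0.5025 0.1291 0.058 ] dF 1.52266416821494 gap 0.05980127605480286
[ 0.08008507 -0.06053288 -0.82553211] 15.5167
```

It went down to the flush height (TCP 0.058) without catching. I'll release it, check it by wrist, then fetch the plain slab.

```bash
python3 - <<'E'
from h import *
b=[.50246,.12903]; ba=np.radians(11.3)
lower(b,.0576,.0572,fmax=3,step=.0002)
effector.open_jaws(); manip.sleep(.2); manip.servo_line([*b,.17],vel=.15)
c,a,s,cal,im=look(b,ba,.079,white,"wb2"); print("frame placed",c,np.degrees(a),s,manip.current_clock())
c,a,s,cal,im2=look((.5109,-.1189),np.radians(-17.6),.02,white,"wc"); print("cover",c,np.degrees(a),s,manip.current_clock(),manip.current_q())
sd=shot("side")[1]
cv2.imwrite("pics/p2.png",np.hstack([cv2.resize(im,(400,300)),cv2.resize(sd[150:285,240:420],(400,300))])[:,:,::-1])
E
```

```text
lower: tcp [0.5025 0.1291 0.058 ] dF 6.122425101977905 gap 0.05972907889235197
frame placed [0.5022547  0.12875786] 11.356354713439941 (150.0415496826172, 60.33978271484375) 18.3167
cover [ 0.51112079 -0.11921835] -17.50732421875 (148.00804138183594, 58.84682846069336) 19.5583 [ 0.99116238  0.48247805 -1.00214945  2.107524    0.55313835  0.83927492
 -2.22162234]
```

View pics/p2.png

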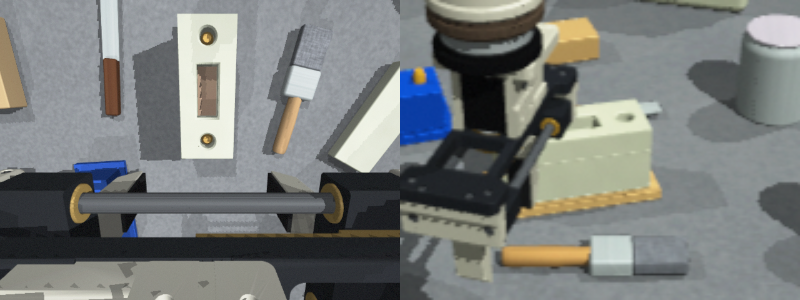

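The holed slab sits flush with the pins centred in the holes at (207,36) and (208,140). On to the plain slab.

```bash
python3 - <<'E'
from h import *
f=np.array([.5111,-.1191]); fa=np.radians(-17.55); b=np.array([.5023,.1288]); ba=np.radians(11.36)
manip.move_pose([*f,.08],down(fa)); manip.servo_line([*f,.003],vel=.07)
effector.close(f_grip=25); manip.sleep(.2)
print("gap",manip.current_finger_gap(),manip.current_gripper_force())
manip.servo_line([*f,.16],vel=.14)
manip.move_pose([*b,.16],down(ba)); manip.servo_line([*b,.09],vel=.08); manip.sleep(.3)
print(manip.current_tool_pos(),manip.current_finger_gap(),manip.current_force())
lower(b,.088,.083,fmax=2.5,step=.001); lower(b,.0824,.0812,fmax=2.5,step=.0003)
effector.open_jaws(); manip.sleep(.2); manip.servo_line([*b,.19],vel=.15)
c,a,s,cal,im=look(b,ba,.099,white,"wb3"); print("cover placed",c,np.degrees(a),s,manip.current_clock())
c,a,s,cal,im2=look((.479,.4196),np.radians(15),.032,buff,"wbr"); print("brick",c,np.degrees(a),s,manip.current_clock(),manip.current_q())
sd=shot("side")[1]
cv2.imwrite("pics/p3.png",np.hstack([cv2.resize(im,(400,300)),cv2.resize(sd[150:285,240:420],(400,300))])[:,:,::-1])
E
```

```text
gap 0.05969315429857192 25.00017821788788
[0.50254597 0.12873866 0.09031714] 0.059712631116253606 [ 0.18879682  0.43408687 -2.89019871]
lower: tcp [0.5022 0.1288 0.0829] dF -0.3984733071960611 gap 0.0595409661855875
lower: tcp [0.5023 0.1288 0.0821] dF 6.342562008984157 gap 0.05972741925652554
cover placed [0.5019563 0.1281769] 11.4131498336792 (148.15469360351562, 58.72494125366211) 30.4167Traceback (most recent call last):
  File "<stdin>", line 12, in <module>
  File "h.py", line 38, in look
    return (*rect(cal,mask(im),project(cal,[*c,z])[0],z),cal,im)
             ~~~~^^^^^^^^^^^^^^^^^^^^^^^^^^^^^^^^^^^^^^^
  File "h.py", line 25, in rect
    c=min(cs,key=lambda c:np.hypot(*(c.reshape(-1,2).mean(0)-near)))
ValueError: min() iterable argument is empty
```

```bash
python3 - <<'E'
import cv2, numpy as np
a=cv2.imread("pics/wb3.png");b=cv2.imread("pics/wbr.png")
cv2.imwrite("pics/p3.png",np.hstack([cv2.resize(a,(400,300)),cv2.resize(b,(400,300))]))
h=cv2.cvtColor(b,cv2.COLOR_BGR2HSV); print(h[60:260:40,260:420:20].tolist())
E
```

```text
[[[101, 15, 183], [106, 16, 179], [22, 68, 245], [22, 66, 245], [22, 73, 238], [22, 71, 239], [103, 14, 170], [106, 15, 183]], [[107, 15, 118], [90, 11, 115], [22, 66, 246], [21, 75, 238], [21, 74, 238], [22, 65, 246], [105, 13, 158], [103, 13, 183]], [[107, 16, 112], [108, 11, 115], [22, 67, 245], [22, 66, 246], [22, 69, 245], [23, 67, 245], [107, 15, 157], [105, 18, 174]], [[110, 13, 115], [105, 10, 107], [22, 69, 245], [22, 70, 244], [22, 72, 245], [23, 67, 246], [105, 15, 168], [110, 14, 169]], [[100, 14, 113], [105, 10, 105], [22, 71, 244], [22, 71, 244], [22, 70, 244], [22, 71, 244], [110, 17, 175], [105, 11, 179]]]
```

View pics/p3.png

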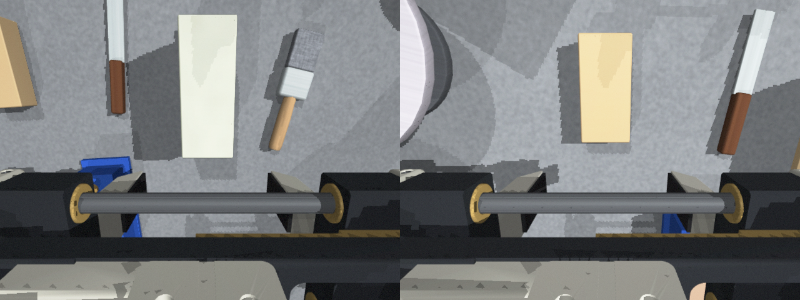

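The plain slab lies in line on the pile, at (207,86) in the left picture. The brick at (605,88) is paler than my mask allowed, so I'll loosen the mask and carry on.

```bash
sed -i 's/\[...,1\]>80/[...,1]>40/' h.py; python3 - <<'E'
from h import *
import sys
cal,im=shot("wrist"); c,a,s=rect(cal,buff(im),project(cal,[.479,.4196,.032])[0],.032); print("brick",c,np.degrees(a),s)
if abs(s[0]-115)>4 or abs(s[1]-56)>4 or np.hypot(*(c-[.479,.4196]))>.006: sys.exit("check")
f,fa=c,a; b=np.array([.5021,.1286]); ba=np.radians(11.36)
manip.move_pose([*f,.09],down(fa)); manip.servo_line([*f,.003],vel=.07)
effector.close(f_grip=30); manip.sleep(.2)
print("gap",manip.current_finger_gap(),manip.current_gripper_force())
manip.servo_line([*f,.18],vel=.14)
manip.move_pose([*b,.18],down(ba)); manip.servo_line([*b,.11],vel=.08); manip.sleep(.3)
print(manip.current_tool_pos(),manip.current_finger_gap(),manip.current_force())
lower(b,.108,.103,fmax=2.5,step=.001); lower(b,.1024,.1012,fmax=2.5,step=.0003)
effector.open_jaws(); manip.sleep(.2); manip.servo_line([*b,.22],vel=.15)
c,a,s,cal,im=look(b,ba,.131,buff,"wb4"); print("brick placed",c,np.degrees(a),s,manip.current_clock())
c,a,s=rect(cal,white(im),project(cal,[*b,.099])[0],.099); print("cover",c,np.degrees(a),s)
sd=shot("side")[1]
cv2.imwrite("pics/p4.png",np.hstack([cv2.resize(im,(400,300)),cv2.resize(sd[130:280,230:430],(400,300))])[:,:,::-1])
E
```

```text
brick [0.47976193 0.41975818] 14.976288795471191 (113.77407836914062, 55.12827682495117)
gap 0.055882990135772415 29.99998837709427
[0.50236504 0.12857259 0.1103601 ] 0.05591776910814386 [ 0.76877041  0.39464908 -4.24151589]
lower: tcp [0.502  0.1286 0.1029] dF -0.051498044256052644 gap 0.055848282989832236
lower: tcp [0.5021 0.1286 0.102 ] dF 2.9661798288121424 gap 0.05573467121671304
brick placed [0.50175647 0.1280907 ] 11.358902931213379 (113.84943389892578, 55.1515007019043) 43.425
cover [0.43408844 0.11477403] -78.60626125335693 (58.56276321411133, 9.187400817871094)
```

View pics/p4.png

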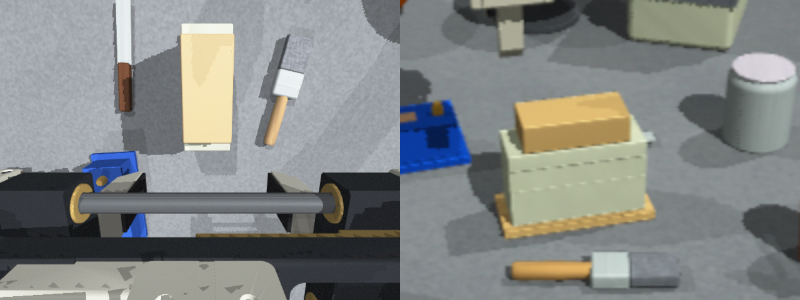

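The brick lies flat and central on the pile at (207,90), and the side crop shows all the slab edges in line. The gripper is clear, so I'm handing in.

```bash
python3 -c "
from bench import manip
print(manip.hand_in(), manip.current_clock())"
```

```text
the job is handed in; nothing more can be done
the job is handed in; nothing more can be done
```

The mould is closed and handed in at about 43 s of the 69 s allowed: the holed slab is flush over the pins, the plain slab is square on it (centres within about 1 mm), and the firebrick is flat and central on top.

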